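# Reset the minute counter and hold the mould halves pressed together

## Robot

A 6-joint arm with a two-finger parallel gripper is mounted at the origin on the work surface. World frame = base frame: x ahead of the robot, y to its left, z up, the work surface at z = 0. Lengths are in mm, angles in rad, forces in N, time in s.
With the tool pointing down it reaches from about 350 to 975 mm from the base axis. Payload 7.1 kg.
Tool frame: the origin (TCP) lies on the front face of the gripper's body, between the roots of the fingers; the fingertips stand 80 mm ahead of it and the grasp point (between the pads) lies 61 mm ahead of it (env.tips_ahead is the distance from the TCP to the fingertips, in mm); z points along the fingers, y is the line along which they close (so a half turn about z gives the same grasp; the last joint's range is limited). The gripper opens to 88 mm and grips with 3 to 60 N. Pads are 20 mm wide; open, the fingers measure 115 mm over their backs; the gripper's body (75 mm by 178 mm) begins 61 mm behind the grasp point.
Start: joints at [1.279, 0.423, 1.63, -0, 1.089, -0.019], TCP at [168.362, 601.88, 302.675] pointing down, gripper open.
Joint ranges: [-3, 3], [-0.9, 2.11], [0.09, 2.58], [-1.31, 4.45], [0.11, 2.69], [-2.54, 2.54]. Speed limits (rad/s): [2.39, 2.39, 3.01, 3.14, 3.14, 3.14].

## Interface

Orientations are given as a unit quaternion [x, y, z, w].
In Python, from station import env, set_gripper, viewer, workorder gives the robot as it stands. Calls block until the motion is done:
- env.reach(position, orientation): joint-space move of the TCP to a pose.
- env.move_l(position, rot=None, rate=150, f_stop=None): straight line of the TCP; rot=None keeps the orientation; rate is the mean speed in mm/s. With f_stop (N) it stops when the force on the tool has changed by that much, and returns True; else False.
- env.move_joints(angles): joint-space move.
- set_gripper(opening): finger opening in mm; the grip force is fixed at half the most; returns when the fingers have stopped.
- env.hold(seconds).
- env.ik(position, orientation): joint angles nearest the present ones, or None.
- env.read_state(): the state.
- viewer.camera(name): name is "scene" or "top"; returns the picture (384x512x3 uint8, blue, green, red); there is no depth.
- viewer.camera_params(name): a dict with "fx", "fy", "cx", "cy" (pixels), "dist" ([k1, k2, p1, p2, k3] as OpenCV has them; the pictures are not rectified), "pose" (4x4, takes a point from camera to world coordinates). Camera axes: x right, y up, looking along -z (the intrinsics and any distortion apply to the point x, -y, -z); pixel columns grow to the right and rows downward; lengths in mm; the calibration is good to about 2 mm. A picture is of the moment at which its call begins. camera_params takes no time and is no camera call.
A pose or a line that the arm cannot do raises env.IKError and nothing moves.
- workorder.sign_off(): hands the job in; it is judged then, once.
The state is a dict: "time_s": time; "qpos": joint angles; "dq": joint speeds; "tau": joint torques, N m; "tool_pos": TCP position; "orientation": TCP orientation; "force": force on the tool from outside, world axes, zero at the start; "wrist_torque": the same for the moment, N m; "width": finger opening in mm; "grip_force": force on a finger pad.
Only numpy, scipy, OpenCV 4.12 (cv2) and the standard library are available. Lean on these libraries where they do the work, as an engineer would, in place of code of your own. Each camera call takes 0.05 s, during which the arm holds its last target. There are 200 camera calls.

## Task

First turn the minute counter's knob back, counter-clockwise, to its zero stop. Then take the loose mould half by its rib, seat it over the two dowels of the half on the sprung table (wide hole on the wide dowel) until the faces meet, and press the pair down so that the table sinks at least 5 mm of its 10 mm travel. Finish while still holding the pair pressed down like that, and leave the other things on the bench where they are.

Things in the scene. Friction and masses are not known exactly. Their poses are not given: they have to be found in the camera images.
- knob (a joint): reset knob of the minute counter, rad: 0 = at the zero stop, grows as the knob is turned clockwise seen from above (so resetting is counter-clockwise), up to 2.5. It turns with light friction (0.04 N m) and stays where it is left; the stop is firm. At 0 the knob's bar lies along the counter's own x axis, its white pointer to the counter's +x, at the long black tick of the dial.
- knob_grip (a point): point on the knob's upright axis, 65 mm above the bench, where the bar is to be pinched. The black bar is 46 mm long, 12 mm wide and 28 mm high; its top is 8 mm above this point; 20 mm below this point is the top of a flat disc 44 mm across under the bar. The point's x axis runs along the bar towards the white pointer and turns with the knob.
- counter: minute counter: grey box 110 x 100 x 38 mm fixed to the bench, a white round dial 88 mm across on its top and the knob in the middle. Origin: centre of its underside; z up.
- upper: loose upper mould half, about 0.24 kg, lying on the bench: plywood plate 130 (x) x 90 (y) x 22 mm with a brown wooden rib 56 (x) x 24 (y) mm, 42 mm high, on the middle of its top as a grip (rib top 64 mm above the underside). Two round holes go through the plate on its x axis, either side of the rib. Origin: centre of its underside; z up.
- hole_wide (a point): centre of the wide hole (18 mm) at the plate's underside, 45 mm from the upper half's origin along its +x.
- hole_thin (a point): centre of the thin hole (12 mm) at the plate's underside, 45 mm from the upper half's origin along its -x.
- lower_face (a point): middle of the top face of the lower mould half: plywood block 130 (x) x 90 (y) x 22 mm screwed on the aluminium platen (150 x 110 x 10 mm) of a sprung table (steel base 170 x 130 mm fixed to the bench). Two upright wooden dowels stand on it. This point is 58 mm above the bench with the platen up and sinks with it; x along the block towards the wide dowel, z up.
- dowel_wide (a point): centre of the foot of the wide dowel (16 mm) at the lower half's top face, 45 mm from the block's centre along its +x, 58 mm above the bench with the platen up. The dowel stands 19 mm above the face, the upper 9 mm tapering to half its diameter.
- dowel_thin (a point): centre of the foot of the thin dowel (10 mm) at the lower half's top face, 45 mm from the block's centre along its -x. It stands 19 mm high, tapered like the wide one.
- platen (a joint): how far the sprung platen has sunk, m: 0 = up, 0.010 = at its bottom stop. Pushing it down takes 5 N to start and 1 N more for each mm (10 N at 5 mm, 15 N at 10 mm); the weight of the upper half alone does not sink it.
- glue: bystander: white glue bottle with black cap, 54 mm across, 140 mm tall. Origin: centre of its underside.
- case: bystander: flat black case, 75 x 140 x 14 mm. Origin: centre of its underside.
- bits: bystander: small flat box of drill bits, 55 x 80 x 12 mm. Origin: centre of its underside.
- sander: bystander: cork sanding block, 100 x 60 x 26 mm. Origin: centre of its underside.
- trestle: bystander: small wooden trestle, 100 x 60 x 60 mm. Origin: centre of its underside.
- pipe: bystander: short copper tube standing up, 28 mm across, 35 mm tall. Origin: centre of its underside.
- tray: bystander: grey open parts tray, 90 x 120 x 35 mm. Origin: centre of its underside.
There are look-alikes about, which are no part of the job. What is shaped like the part that bears lower_face but blue or purple is not meant.

How it is judged:
By the outcome, as a careful person would: the job done as asked, in the order asked, and still so for the second after the job is handed in, while the arm keeps its last pose, push and grip.
It also fails if it takes over 59 s, if anything falls off the work surface, if the arm or the gripper's body presses on something with over 40 N, if the wrist force passes 120 N, or if a joint passes its speed limit or range.

## Working session

There is one attempt and no reset: what is moved stays moved. The work goes in short steps, each a Python script; the robot and the scene stay as the last script left them, time stands still between calls to the robot, and variables do not carry over. Pictures are saved under pics/ and viewed, at most 10 in all, crops included, and the job is handed in when it is done.

```bash
mkdir -p pics; python3 - <<'E'
from station import env, viewer
import cv2,numpy as np
for n in ("scene","top"):
    im=viewer.camera(n); cv2.imwrite(f"pics/{n}0.png",im)
    p=viewer.camera_params(n); print(n,p["fx"],p["fy"],p["cx"],p["cy"],p["dist"],np.round(p["pose"],3).tolist())
E
```

```text
scene 384.2081997106398 384.2081997106398 257.57679491751816 189.29984948546462 [-0.00131923  0.          0.          0.          0.        ] [[-0.603, -0.597, 0.529, 1132.096], [0.797, -0.467, 0.382, 422.332], [0.019, 0.653, 0.757, 946.528], [0.0, 0.0, 0.0, 1.0]]
top 474.39690251205616 474.39690251205616 262.03650843785186 188.45736386327974 [0.02799899 0.         0.         0.         0.        ] [[0.024, 0.981, -0.193, 233.475], [-1.0, 0.021, -0.016, -34.046], [-0.012, 0.193, 0.981, 1697.982], [0.0, 0.0, 0.0, 1.0]]
```

View pics/scene0.png

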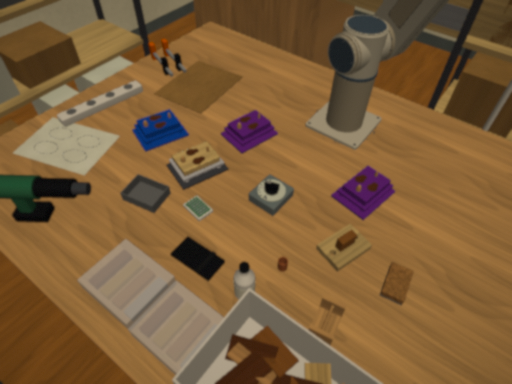

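View pics/top0.png

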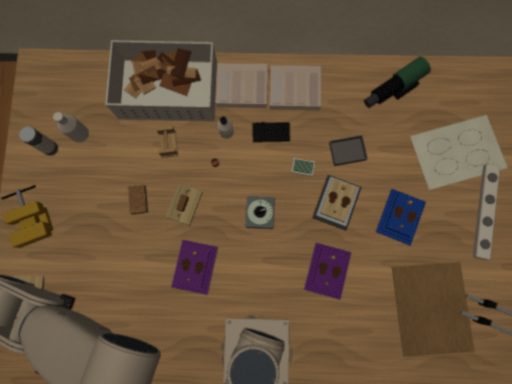

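The scene shows these look-alikes at top-view pixels:
- **Lower half candidates:** plywood on a grey platen at (339,202), blue at (402,217), and purple at (195,267) and (328,271). Only the plywood one fits the description.
- **Loose upper half:** plate with a brown rib at (184,204).
- **Counter:** (260,212).

I'll confirm these in one enlarged crop.

```bash
python3 - <<'E'
import cv2,numpy as np
t=cv2.imread("pics/top0.png"); s=cv2.imread("pics/scene0.png")
def c(im,u,v,r=32): return cv2.resize(im[v-r:v+r,u-r:u+r],(264,264),interpolation=cv2.INTER_CUBIC)
a=np.vstack([np.hstack([c(t,184,204),c(t,260,212),c(t,339,202)]),np.hstack([c(s,344,245),c(s,271,192),c(s,197,163)])])
cv2.imwrite("pics/crop0.png",cv2.convertScaleAbs(a,alpha=1.5))
E
```

```text
(no output)
```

View pics/crop0.png

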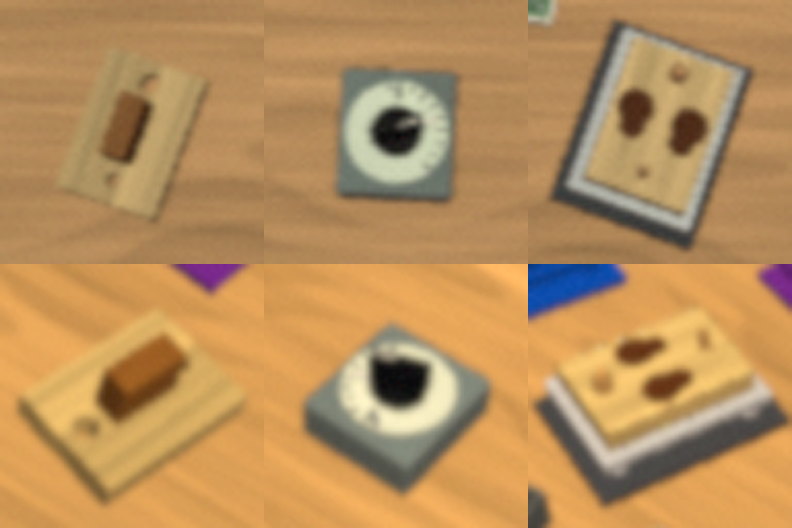

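The crops confirm all three parts. On the upper half, the wide hole faces +x. On the plywood lower half, the wide dowel at about (344,187) also faces +x. The counter's pointer sits about 80° clockwise of the long tick, which points up (+x). Next I'll measure them.

```bash
cat > h.py <<'E'
import cv2,numpy as np
from station import env,set_gripper,viewer,workorder
from scipy.spatial.transform import Rotation as R
def rays(n,uv):
    p=viewer.camera_params(n);K=np.array([[p["fx"],0,p["cx"]],[0,p["fy"],p["cy"]],[0,0,1]])
    q=cv2.undistortPoints(np.float64(uv).reshape(-1,1,2),K,np.array(p["dist"])).reshape(-1,2)
    T=np.array(p["pose"]);d=np.c_[q[:,0],-q[:,1],-np.ones(len(q))]@T[:3,:3].T
    return T[:3,3],d
def cast(n,uv,z):
    o,d=rays(n,uv);return (o+d*((z-o[2])/d[:,2])[:,None])[:,:2]
def tri(uvt,uvs):
    A=np.zeros((3,3));b=np.zeros(3);L=[]
    for n,u in(("top",uvt),("scene",uvs)):
        o,d=rays(n,[u]);d=d[0]/np.linalg.norm(d[0]);P=np.eye(3)-np.outer(d,d);A+=P;b+=P@o;L.append((o,P))
    x=np.linalg.solve(A,b);return x,[np.linalg.norm(P@(x-o)) for o,P in L]
def down(yaw): return (R.from_euler("z",yaw)*R.from_euler("x",np.pi)).as_quat()
def blob(mask,win,S=4):
    """largest contour of upscaled mask in window (u0,v0,u1,v1) -> original pixels"""
    c=max(cv2.findContours(mask.astype(np.uint8),cv2.RETR_EXTERNAL,cv2.CHAIN_APPROX_NONE)[0],key=cv2.contourArea)
    return (c.reshape(-1,2)+.5)/S-.5+np.array(win[:2])
def up(im,win,S=4):
    u0,v0,u1,v1=win;return cv2.resize(im[v0:v1,u0:u1],None,fx=S,fy=S,interpolation=cv2.INTER_CUBIC)
def rect(n,c,z):
    r=cv2.minAreaRect(cast(n,c,z).astype(np.float32));(x,y),(a,b),t=r
    if a<b:a,b,t=b,a,t+90
    return np.round([x,y,a,b,(t+90)%180-90],1)
E
python3 - <<'E'
from h import *
t=cv2.imread("pics/top0.png");s=cv2.imread("pics/scene0.png")
hsv=lambda i:cv2.cvtColor(i,cv2.COLOR_BGR2HSV)
# rib
for n,im,w in(("top",t,(160,180,210,230)),("scene",s,(325,222,370,270))):
    i=up(im,w);h=hsv(i);m=(h[...,0]<14)&(h[...,1]>100)
    c=blob(m,w);print(n,"rib z64",rect(n,c,64),c.mean(0))
# dial
w=(240,190,282,235);h=hsv(up(t,w));m=(h[...,1]<60)&(h[...,2]>120)
e=blob(m,w);x,r=cv2.minEnclosingCircle(cast("top",e,38).astype(np.float32));print("dial",x,2*r,cv2.fitEllipse(cast("top",e,38).astype(np.float32)))
w2=(248,200,272,222);h=hsv(up(t,w2));m=(h[...,1]<70)&(h[...,2]>100)
nn,lab,st,ce=cv2.connectedComponentsWithStats(m.astype(np.uint8))
for k in range(1,nn):
    print("white",st[k],cast("top",[ce[k]/4-.375+np.array(w2[:2])],73))
m=(h[...,2]<60);c=blob(m,w2);print("black z73",rect("top",c,73),"z45",rect("top",c,45))
w=(240,190,282,235);h=hsv(up(t,w));print("counter z38",rect("top",blob(h[...,1]<75,w),38))
# lower
w=(308,170,370,235);h=hsv(up(t,w))
print("base",[rect("top",blob((h[...,1]<80),w),z) for z in(0,10,36)])
print("platen z36",rect("top",blob((h[...,2]>100)&(h[...,1]<60),w),36))
mm=np.zeros(h.shape[:2],np.uint8);cv2.fillPoly(mm,[np.int32((blob((h[...,1]<80),w)-w[:2])*4)],1)
print("block z58",rect("top",blob((h[...,1]>75)&(cv2.erode(mm,np.ones((15,15)))>0),w),58))
g=np.array([[188.1,191.4],[179.2,215.2]]);print("holes z22",cast("top",g,22));g=np.array([[343.8,187.5],[334.6,211.7]]);print("dowels z68",cast("top",g,68))
a=[up(t,x,8) for x in((165,182,205,226),(242,192,280,232),(312,172,367,232))]
H=480;cv2.imwrite("pics/z1.png",cv2.convertScaleAbs(np.hstack([cv2.resize(x,(x.shape[1]*0+265,int(x.shape[0]*265/x.shape[1])))[:288] if 0 else cv2.resize(x,(264,300)) for x in a]),alpha=1.5))
E
```

```text
top rib z64 [503.  261.4  19.6   8.2 -12.3] [185.075      201.54583333]
scene rib z64 [537.2 270.4  10.6   2.2  24. ] [339.05603448 244.68534483]
dial (476.4999084472656, 0.01377875730395317) 86.6714096069336 ((475.5573425292969, 0.41401541233062744), (82.04009246826172, 84.14179992675781), 170.46018981933594)
white [   0    0   96   88 5456] [[ 4.73898727e+02 -3.72571707e-01]]
black z73 [472.   -1.   38.1  36.9 -43.3] z45 [ 4.761e+02 -4.000e-01  3.870e+01  3.760e+01 -4.330e+01]
counter z38 [474.8  -0.5 109.9  97.9  -1.6]
base [array([ 523.8, -277.2,  169.1,  126.7,  -19.5]), array([ 522.1, -275.8,  168.1,  125.9,  -19.5]), array([ 517.7, -272.1,  165.5,  124. ,  -19.5])]
platen z36 [ 522.1 -275.8  148.1  108.2  -19.6]
block z58 [ 521.2 -274.7  131.    88.9  -19.7]
holes z22 [[546.33720053 259.39179889]
 [459.35644117 286.45267002]]
dowels z68 [[ 563.35015361 -292.7964285 ]
 [ 477.26332466 -260.26364293]]
```

```bash
python3 - <<'E'
from h import *
t=cv2.imread("pics/top0.png");s=cv2.imread("pics/scene0.png")
for n,im,w in(("top",t,(174,188,193,216)),("scene",s,(333,228,358,258))):
    i=up(im,w);b=i[...,1];th,m=cv2.threshold(b,0,1,cv2.THRESH_BINARY_INV+cv2.THRESH_OTSU)
    c=blob(m,w);print(n,"rib",th,rect(n,c,64),c.min(0),c.max(0),c.mean(0))
x=t[198:223,248:273,1];print(x)
a=[up(t,x,8) for x in((165,182,205,226),(242,192,280,232),(312,172,367,232))]
cv2.imwrite("pics/z1.png",cv2.convertScaleAbs(np.hstack([cv2.resize(x,None,fx=300/x.shape[0]*1.0,fy=300/x.shape[0]) for x in a]),alpha=1.6))
b=up(s,(318,220,374,270),7);c=up(s,(245,170,298,220),7)
y=np.hstack([b,c]);cv2.imwrite("pics/z2.png",cv2.convertScaleAbs(y,alpha=1.3));print(y.shape)
E
```

```text
top rib 76.0 [498.1 270.4  59.8  32.4 -16.6] [175.875 193.875] [188.375 211.125] [182.15245665 202.66546243]
scene rib 83.0 [514.1 277.6  75.5  36.3 -17.7] [335.125 230.375] [357.375 251.125] [345.57291667 240.57523148]
[[ 79  80  81  79  79  79  76  78  78  77  81  83  84  82  80  79  77  76
   77  76  76  76  75  76  76]
 [ 79  80  78  80  79  79  81  83  89  93  96  99  98  97 101  97  88  80
   78  76  76  75  76  77  76]
 [ 79  80  79  79  81  86  94 106 115 117 115 116 113 117 127 123 111  99
   89  79  76  74  76  75  76]
 [ 80  79  80  87  97 108 122 133 136 131 123 116 110 119 135 129 123 123
  109  91  82  76  76  76  75]
 [ 80  79  87 100 121 132 139 141 142 140 137 125 111 120 136 135 133 134
  120 105  98  86  77  76  74]
 [ 80  85  98 120 136 141 143 141 142 144 140 131 119 124 140 144 143 131
  120 121 120 104  85  77  75]
 [ 84  96 117 136 142 142 142 143 142 141 139 134 130 135 142 145 144 135
  132 136 132 118  98  84  73]
 [ 88 111 130 140 143 142 142 139 135 128 118 108 108 116 129 139 141 141
  140 138 128 117 109  95  79]
 [ 99 122 138 142 144 141 140 131 110  8
[... 1059 characters left out ...]
  25  29  43  73 107 129
  140 141 138 136 131 116  91]
 [101 123 137 140 140 140 138 132 119  98  80  69  68  73  87 112 131 140
  142 136 131 127 126 107  82]
 [ 89 111 133 140 140 140 139 139 138 132 126 121 121 125 129 136 141 140
  139 136 135 130 114  95  79]
 [ 84 100 120 134 139 138 140 141 140 141 139 139 137 140 140 140 143 139
  131 127 129 120 101  81  75]
 [ 79  86 102 122 134 138 138 140 140 140 141 141 142 141 140 142 141 140
  127 114 109  99  85  76  74]
 [ 80  80  85 101 119 132 137 139 140 142 139 140 143 140 141 140 141 139
  132 115  97  84  78  76  73]
 [ 78  78  80  84  97 110 122 131 137 140 141 140 139 141 139 139 135 130
  119 101  86  78  76  76  74]]
(350, 763, 3)
```

View pics/z1.png

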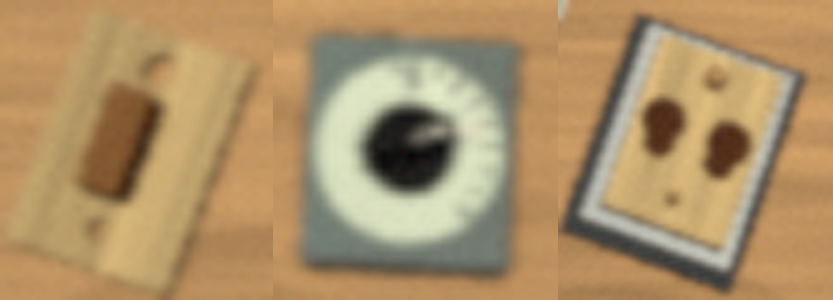

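Picture: the upper plate's holes are at about (188,191) and (179,215). The pointer runs from about (260,210) to (264.5,208.3), roughly 70° clockwise of the long tick. The counter centre is near (475.4, 0.2) with yaw -1.6°, and its measured size of 110x98 matches. The lower block centre is near (521.7, -275) with yaw -19.6°, and 131x89 matches. I'll do the knob now.

```bash
cat > knob.py <<'E'
from h import *
C=[475.4,0.2]; y0=np.radians(-70); 
q={}
for k in(0,np.pi):
    a=[env.ik([*C,129],down(y0+k)),env.ik([*C,129],down(np.radians(8)+k))]
    q[k]=a;print(k,[None if x is None else round(x[5],2) for x in a])
ok=[k for k in q if all(x is not None for x in q[k])]
k=min(ok,key=lambda k:max(abs(x[5]) for x in q[k]))
env.reach([*C,230],down(y0+k)); env.move_l([*C,129],rate=120,f_stop=15)
set_gripper(0); s=env.read_state();print(s["width"],s["grip_force"],s["tool_pos"],s["wrist_torque"],s["time_s"])
t0=s["wrist_torque"][2]
for d in np.r_[np.arange(-60,-10,10),np.arange(-10,12,2)]:
    env.move_l([*C,129],rot=down(np.radians(d)+k),rate=40)
    s=env.read_state();print(d,np.round(s["wrist_torque"],2),np.round(s["force"],1),s["time_s"],round(s["qpos"][5],3))
    if abs(s["wrist_torque"][2]-t0)>0.35: break
E
python3 knob.py
```

```text
0 [None, np.float64(1.41)]
3.141592653589793 [np.float64(-0.37), np.float64(-1.74)]
12.04175360369844 29.939340949058533 [4.75106813e+02 1.02418236e-01 1.28949446e+02] [-0.36780062  0.25216084  0.01857033] 4.6583
-60 [-0.54  0.4   0.05] [-1.5 -3.9  3.2] 4.9833 -0.545
-50 [-0.8   0.59  0.01] [-3.6 -4.5  3. ] 5.3083 -0.718
-40 [-0.87  0.62  0.05] [-3.7 -5.2  3.2] 5.6333 -0.893
-30 [-0.97  0.67  0.01] [-3.2 -4.1  3.8] 5.9583 -1.067
-20 [-1.08  0.66 -0.01] [-3.1 -6.2  4. ] 6.2833 -1.242
-10 [-1.2   0.66  0.05] [-3.7 -6.9  3.4] 6.6083 -1.416
-8 [-1.13  0.7   0.06] [-3.4 -5.7  4.3] 6.8583 -1.451
-6 [-1.22  0.68  0.03] [-3.4 -6.6  3.8] 7.1083 -1.486
-4 [-1.18  0.62  0.01] [-3.6 -7.6  4. ] 7.3583 -1.521
-2 [-1.22  0.63  0.04] [-3.9 -7.1  4.1] 7.6083 -1.556
0 [-1.26  0.7  -0.29] [-3.6 -7.9  4.3] 7.8583 -1.59
2 [-1.29  0.66 -0.58] [-3.7 -7.1  3.9] 8.1083 -1.625
```

The bar pinched at 12.04 mm and the torque rose at about -1.6°, so the knob is firmly on its stop. I'll release it and take the rib.

```bash
cat > pick.py <<'E'
from h import *
s=env.read_state();P=s["tool_pos"]
set_gripper(70); env.move_l([P[0],P[1],240],rate=200)
U=[501,272];yu=np.radians(-17);L=[521.7,-275];yl=np.radians(-19.6)
for k in(0,np.pi):
    a=[env.ik([*U,107],down(yu+k)),env.ik([*L,150],down(yl+k))]
    print(k,[None if x is None else round(x[5],2) for x in a])
    if all(x is not None and abs(x[5])<2.4 for x in a): K=k
print("K",K)
env.reach([*U,220],down(yu+K)); env.move_l([*U,107],rate=120,f_stop=15)
set_gripper(0); s=env.read_state();print(s["width"],s["tool_pos"],s["force"])
env.move_l([*U,260],rate=150)
s=env.read_state();print(s["width"],s["tool_pos"],s["force"],s["wrist_torque"],s["time_s"])
env.reach([L[0],L[1],260],down(yl+K))
for n in("scene","top"): cv2.imwrite(f"pics/{n}1.png",viewer.camera(n))
t=cv2.imread("pics/top1.png");s=cv2.imread("pics/scene1.png")
cv2.imwrite("pics/m1.png",cv2.convertScaleAbs(np.hstack([up(t,(235,150,385,250),2.6),up(s,(140,60,290,160),2.6)]),alpha=1.4))
print(env.read_state()["time_s"],env.read_state()["width"])
E
python3 pick.py
```

```text
0 [np.float64(2.34), np.float64(1.41)]
3.141592653589793 [np.float64(-0.8), np.float64(-1.73)]
K 3.141592653589793
24.439935849174958 [501.1114124  272.12778885 107.03910761] [ 0.32866878  0.71668774 -0.18974713]
24.01526609782584 [500.44148913 271.7248977  259.03303795] [ 0.67558814  0.6055739  -3.54449751] [ 0.00379217  0.00501326 -0.0253695 ] 13.9167
15.9917 24.042575052234866
```

View pics/m1.png

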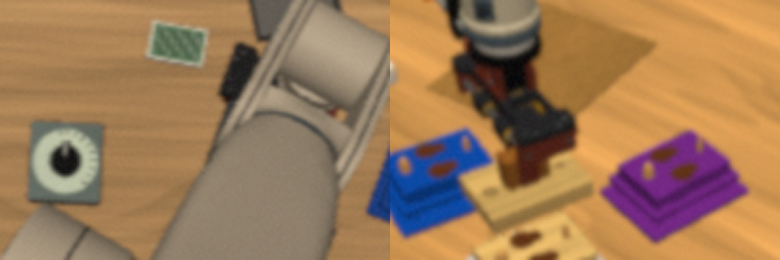

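The crop shows the knob pointer at the long tick (64,150). The plate hangs level in the grip with its wide hole toward the camera, at the left (490,190). Next I'll compare plate corners and block corners in the scene camera to get the in-hand offset.

```bash
python3 - <<'E'
from h import *
a=cv2.imread("pics/scene0.png");b=cv2.imread("pics/scene1.png")
A=up(a,(164,136,230,190),6);B=up(b,(162,108,228,162),6)
for i in(A,B):
    for k in range(0,396,48): cv2.line(i,(k,0),(k,6),(0,0,255),1);cv2.line(i,(0,k),(6,k),(0,0,255),1)
cv2.imwrite("pics/c2.png",cv2.convertScaleAbs(np.hstack([A,B]),alpha=1.4))
E
```

```text
(no output)
```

View pics/c2.png

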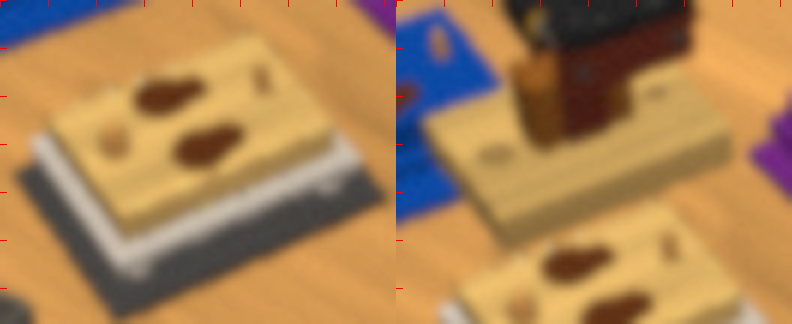

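Block corners in the left crop: left (50,125), front (127,220), right (335,135). Plate top corners in the right crop: left (27,123), front (107,217), right (338,130). Holes are at (100,155) and (260,92). I'll cast all of these.

```bash
python3 - <<'E'
from h import *
f=lambda p,o:(np.array(p)+.5)/6-.5+np.array(o)
s=env.read_state();P=s["tool_pos"];z=P[2]-85;print(P)
def rep(c,nm):
    l,b,r=c; ctr=(l+r)/2; 
    e1=l-b;e2=r-b
    print(nm,"ctr",ctr.round(1),"len",np.linalg.norm(e1).round(1),np.linalg.norm(e2).round(1),"yaw",np.degrees(np.arctan2(*(-e2)[::-1])).round(1),np.degrees(np.arctan2(*e1[::-1])).round(1)-90)
A=cast("scene",f([[50,125],[127,220],[335,135]],(164,136)),58);rep(A,"block")
B=cast("scene",f([[27,123],[107,217],[338,130]],(162,108)),z);rep(B,"plate")
h=cast("scene",f([[100,155],[260,92]],(162,108)),z);print("holes",h.round(1),h.mean(0).round(1),np.linalg.norm(h[0]-h[1]))
d=cast("scene",f([[115,152],[262,95]],(164,136)),58);print("dowels",d.round(1),d.mean(0).round(1),np.linalg.norm(d[0]-d[1]))
E
```

```text
[ 522.12781892 -274.07150917  260.00893931]
block ctr [ 525.5 -269.9] len 86.7 123.9 yaw -21.0 -197.1
plate ctr [ 521.2 -272.6] len 85.4 127.6 yaw -21.0 -197.2
holes [[ 562.8 -289.9]
 [ 476.6 -260.2]] [ 519.7 -275. ] 91.17860656150899
dowels [[ 563.7 -291.1]
 [ 481.5 -258.6]] [ 522.6 -274.9] 88.34167025424684
```

```bash
cat > ins.py <<'E'
from h import *
K=np.pi;p=np.array([523.2,-274.5]);yaw=-19.7
env.move_l([*p,190],rot=down(np.radians(yaw)+K),rate=120);env.hold(.2)
s=env.read_state();f0=np.array(s["force"]);m0=np.array(s["wrist_torque"]);print(f0.round(1),m0.round(2),s["time_s"])
z=186
while z>165.5:
    env.move_l([*p,z],rate=25);s=env.read_state()
    f=np.array(s["force"])-f0;m=np.array(s["wrist_torque"])-m0
    print(z,f.round(1),m.round(2),p.round(1),np.round(s["tool_pos"],1),round(s["width"],1))
    if f[2]>8: print("blocked");break
    if np.hypot(*f[:2])>1: p=p+np.clip(f[:2]*.15,-.7,.7)
    z-=1.5
cv2.imwrite("pics/scene2.png",viewer.camera("scene"));print(env.read_state()["time_s"])
E
python3 ins.py
```

```text
[-0.1  0.4 -3.1] [-0.01  0.02 -0.02] 16.925
186 [ 0.1 -0.4  0. ] [ 0.01 -0.02  0.02] [ 523.2 -274.5] [ 523.1 -274.5  185.9] 24.0
184.5 [ 0.6 -0.5 -0.1] [ 0.02 -0.07  0.03] [ 523.2 -274.5] [ 523.1 -274.5  184.4] 24.0
183.0 [ 0.4 -0.7  0.9] [-0.03  0.    0.02] [ 523.2 -274.5] [ 523.1 -274.5  182.8] 23.8
181.5 [-0.  -0.9  0.1] [ 0.   -0.01 -0.01] [ 523.2 -274.5] [ 523.1 -274.5  181.4] 23.7
180.0 [ 0. -0. -0.] [ 0.02 -0.03  0.04] [ 523.2 -274.5] [ 523.1 -274.5  179.9] 23.9
178.5 [ 1.  -1.  -0.6] [ 0.02 -0.02 -0.02] [ 523.2 -274.5] [ 523.2 -274.5  178.4] 23.9
177.0 [ 0.1 -1.   0.3] [-0.15 -0.04  0.02] [ 523.4 -274.7] [ 523.3 -274.7  176.9] 24.2
175.5 [-0.8 -2.6  0.2] [-0.37  0.18  0.08] [ 523.4 -274.8] [ 523.3 -275.   175.5] 23.8
174.0 [-1.5 -2.6  0.2] [-0.45  0.11  0.11] [ 523.2 -275.2] [ 523.1 -275.3  173.8] 24.1
172.5 [-1.1 -1.4 -1.1] [-0.11  0.03  0.01] [ 523.  -275.6] [ 522.9 -275.4  172.3] 23.8
171.0 [ 0.6  0.7 -0.3] [-0.    0.03 -0.02] [ 522.9 -275.8] [ 522.9 -275.7  170.9] 24.1
169.5 [ 0.3 -0.7 -0.1] [ 0.02 -0.04  0.04] [ 522.9 -275.8] [ 522.8 -275.7  169.4] 23.8
168.0 [ 0.1 -0.6  0.6] [ 0.05 -0.01  0.09] [ 522.9 -275.8] [ 522.8 -275.8  167.9] 23.8
166.5 [-0.6 -0.4  0.5] [ 0.03 -0.06 -0.05] [ 522.9 -275.8] [ 522.8 -275.8  166.4] 23.9
20.5333
```

The plate slid onto the dowels smoothly. Now I'll press, aiming for about 8 mm of travel with roughly 13 N expected.

```bash
python3 - <<'E'
from h import *
p=[522.9,-275.8]
f0=env.read_state()["force"]
for z in(165,164,163,161,159,157.5):
    env.move_l([*p,z],rate=20);s=env.read_state();print(z,(np.array(s["force"])-f0).round(1),np.round(s["wrist_torque"],2),np.round(s["tool_pos"],1),round(s["width"],1))
    if s["force"][2]>30:break
env.hold(.5);s=env.read_state();print(np.round(s["force"],1),np.round(s["tool_pos"],1),s["time_s"])
t=viewer.camera("scene");cv2.imwrite("pics/scene3.png",t);tt=viewer.camera("top")
a=cv2.imread("pics/scene0.png")
cv2.imwrite("pics/c3.png",cv2.convertScaleAbs(np.hstack([up(t,(164,136,230,190),6),cv2.resize(up(tt,(200,110,300,240),3),(300,324))]),alpha=1.4))
E
```

```text
165 [0.7 0.3 0.5] [ 0.03 -0.01  0.02] [ 523.  -275.9  165.1] 23.8
164 [-0.3  0.9  5.7] [ 0.08  0.2  -0.  ] [ 523.  -275.9  164.4] 23.7
163 [-1.9  1.1  6.5] [ 0.1   0.2  -0.01] [ 523.  -275.9  163.2] 24.2
161 [-0.9  1.6  7.7] [ 0.11  0.25 -0.  ] [ 523.  -275.9  161.2] 23.8
159 [-2.   1.1 10.7] [ 0.18  0.39 -0.01] [ 523.  -275.9  159.4] 24.2
157.5 [-2.6  1.3 11.4] [ 0.21  0.42 -0.06] [ 523.  -275.9  158.1] 23.9
[-2.6  2.   9.1] [ 523.  -275.9  158.2] 22.5333
```

View pics/c3.png

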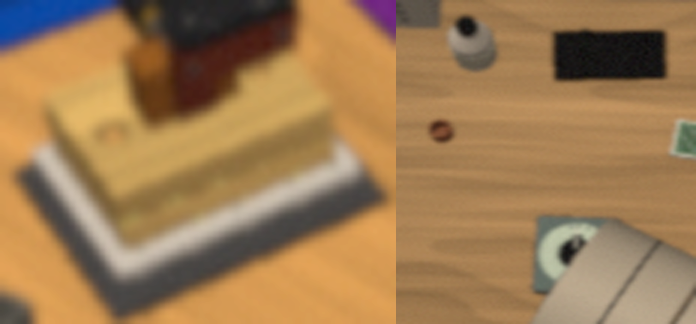

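The picture shows the faces flush, the dowel end visible in the wide hole at (112,132), and the platen sunk with no gap. Force (about 12 N) and travel (about 7 mm) agree. I'll add 0.8 mm for margin and hand in.

```bash
python3 - <<'E'
from h import *
env.move_l([522.9,-275.8,156.7],rate=20);env.hold(.5)
s=env.read_state();print(np.round(s["force"],1),np.round(s["tool_pos"],1),s["time_s"],s["width"])
print(workorder.sign_off())
E
```

```text
[-2.4  2.4  9.7] [ 523.  -275.9  157.4] 23.3833 23.41774678799632
the job is handed in; nothing more can be done
None
```

The job is handed in at 23.4 s: the knob is at its zero stop, the upper half is seated on both dowels, and the arm is holding the pair pressed down. The sink is about 7.5 mm, judged from arm position and force, not measured directly.

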